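# Dry-fit a power supply in its chassis

### The job

Dry-fit this power supply: in the open chassis set the heat sink centred over the vent slots, the transformer to one side of it, directly in front of the mains inlet filter, and the regulator board to its other side, directly in front of the two output posts, all three upright in one straight left-to-right row and square to the chassis. The board is still in its jig: swing the sprung hold-down frame up and right back until it stays open by itself, and leave it open. Once the heat sink is in place, lay the fan flat on top of it, centred and square.

Things in the scene. Friction and masses are not known exactly. Their poses are not given: they have to be found in the camera images.
- chassis: Steel pan, fixed, open above. Origin at table height under the middle of the 7 dark vent slots (patch 52 x 58 mm) in its floor; x to the rear, y left, the row of parts is the line x = 0. Floor 10 mm above the table. Inner faces: rear wall x = +108 mm (50 mm high), grey front panel with knobs, towards the robot, x = -90 mm (72 mm high, 300 wide), sides y = +-135 mm (40 mm high).
- inlet: Mains inlet filter, fixed in one rear corner of the chassis (left or right): silver metal can 34 mm (x) by 46 mm (y), 32 mm high, brass tabs in front to 25 mm from its origin, black socket behind. Origin on the chassis floor under its middle, 90 mm behind the row line, 85 mm to one side of the chassis middle; axes parallel to the chassis'.
- outputs: Output posts, fixed in the other rear corner of the chassis: black block 30 mm (x) by 50 mm (y) by 12 mm with two upright brass binding posts, 36 mm high. Origin on the chassis floor, 90 mm behind the row line, 85 mm to the other side of the chassis middle; axes parallel to the chassis'.
- transformer: Mains transformer, loose, 0.3 to 0.55 kg: dark laminated core 30 mm (x) by 57 mm (y), 48 mm high, two 2 mm thick feet reaching 73 mm in y, tan coil on both x faces: 46 mm across in x, 37 mm wide, at heights 8 to 39 mm; grip the coil across x. Origin at the centre of its underside, z up. In the chassis its x lies along the chassis' x, either way round.
- heatsink: Dark finned heat sink, loose, 0.16 kg: 50 mm (x) by 60 mm (y), 30 mm high, nine fins along y on top; grip it across x. Origin at the centre of its underside, z up. In the chassis its x lies along the chassis' x, either way round.
- fan: Square black axial fan, loose, 45 g: 50 x 50 mm, 20 mm thick, lying flat. Origin at the centre of its underside, z up. The heat sink below it is as wide (50 mm), so keep the fingertips above the fan's underside. Any quarter turn is right.
- board: Green board, loose, about 70 g, 50 mm (x) by 76 mm (y), on 8 mm standoffs: upper face 10 mm above the feet, grey terminal blocks (50 mm long) along both x edges up to 21 mm, tallest 24 mm; grip these across x (50 mm). Origin at the centre of its feet, z up. Starts in the blue jig, feet 18 mm above the table, 13 mm high stops at its y ends. Either way round is right, x along the chassis' x.
- hold_down (a joint): Angle of the jig's sprung hold-down frame, rad: 0 closed on the board, grows as its bar is lifted, 2.1 fully open, leaning back. The spring pulls it shut (4 N at the bar when closed) up to 1.35, beyond that it throws it open and holds it at 2.1. Jig: fixed blue base 100 mm (x) by 136 mm (y), 18 mm high, hinge posts 52 mm high only at its y ends.
- hold_bar (a point): Middle of the hold-down frame's cross-bar: round, 10 mm thick, 100 mm long, black grip in the middle 56 mm. This frame turns with the bar: y along bar and hinge, x at closed level from the bar over the board to the hinge, z then up. Hinge axis always at (+110, 0, -10) mm in this frame, 42 mm above the table. Closed, the bar is 52 mm above the table and 60 mm before the board's near edge.
Not all that is in view belongs to the job. Leave any orange look-alike of the fan alone.

How it is judged:
On the way, in this order (a step that is already met when the one before it is completed fails the run):
1. the heat sink stands over the vent slots, square to the chassis (x of heatsink in the frame of chassis between -0.012 and 0.012 m and y of heatsink in the frame of chassis between -0.012 and 0.012 m and z of heatsink in the frame of chassis between 0.006 and 0.014 m and angle between the x axis of heatsink and the x axis of chassis, either way round below 0.2 rad and linear speed of heatsink below 0.01 m/s and angular speed of heatsink below 0.1 rad/s and angle between heatsink's own z axis and vertical below 0.12 rad), for 0.2 s.
2. the fan lies on the heat sink (horizontal distance between fan and heatsink below 0.01 m and z of fan in the frame of heatsink between 0.027 and 0.033 m and (angle between the x axis of fan and the x axis of heatsink, either way round below 0.2 rad or angle between the x axis of fan and the y axis of heatsink, either way round below 0.2 rad) and linear speed of fan below 0.01 m/s and angular speed of fan below 0.1 rad/s and angle between fan's own z axis and vertical below 0.12 rad), for 0.2 s.
At the end, for the whole second after the job is handed in: Heat sink within 12 mm of the vents' middle; transformer (inlet) and board (posts) within 15 mm sideways and 15 mm of the row line through the vents; all on the floor, upright, square within 0.2 rad; fan flat on the sink within 10 mm and 0.2 rad; frame above 1.8 rad; all at rest (all of step 1 and all of step 2 and y of transformer in the frame of inlet between -0.015 and 0.015 m and x of transformer in the frame of chassis between -0.015 and 0.015 m and z of transformer in the frame of chassis between 0.006 and 0.014 m and angle between the x axis of each of transformer, board and the x axis of chassis, either way round below 0.2 rad and linear speed of each of transformer, board below 0.01 m/s and angular speed of each of transformer, board below 0.1 rad/s and angle between each of transformer, board's own z axis and vertical below 0.12 rad and y of board in the frame of outputs between -0.015 and 0.015 m and x of board in the frame of chassis between -0.015 and 0.015 m and z of board in the frame of chassis between 0.006 and 0.014 m and value of joint hold_down above 1.8 rad); the robot touches nothing.
It also fails if it takes over 128 s, if anything falls off the work surface, if the arm or the gripper's body presses on something with over 40 N, if the wrist force passes 120 N, or if a joint passes its speed limit or range.

### The arm

A 6-joint arm with a two-finger parallel gripper is mounted at the origin on the work surface. World frame = base frame: x ahead of the robot, y to its left, z up, the work surface at z = 0. Lengths are in m, angles in rad, forces in N, time in s.
With the tool pointing down it reaches from about 0.375 to 0.9 m from the base axis. Payload 3.1 kg.
Tool frame: the origin (TCP) lies midway between the tips of the shut fingers; the grasp point (between the pads) lies 19 mm behind it (manip.grip_depth is the distance from the TCP to the grasp point, in m); z points along the fingers, y is the line along which they close (so a half turn about z gives the same grasp; the last joint's range is limited). The gripper opens to 85 mm and grips with 20 to 120 N. Pads are 22 mm wide; open, the fingers measure 114 mm over their backs; the gripper's body (76 mm by 85 mm) begins 54 mm behind the grasp point. The pads swing forward as they close: fully open they stand 13 mm farther back than shut.
Start: joints at [1.137, 0.527, 1.433, -0, 1.181, -0.178], TCP at [0.157, 0.605, 0.231] pointing down, gripper open.
Joint ranges: [-3.08, 3.08], [-0.75, 2.2], [0.22, 2.44], [-1.43, 4.57], [0, 2.65], [-2.85, 2.85]. Speed limits (rad/s): [2.79, 2.79, 3.14, 3.14, 3.14, 3.14].

### API

Orientations are given as a unit quaternion [x, y, z, w].
In Python, from station import telemetry, snapshot, manip gives the robot as it stands. The module is installed in compiled form; this text tells all that it offers.
- The arm moves only by the shell command python3 -m crank 'ROWS' [OPENING] [FORCE]. ROWS is text: rows parted by semicolons, each of 6 numbers parted by spaces: the shift along the tool's x, y, z as a fraction of full scale, then the turn, a rotation vector about the tool's x, y, z as a fraction of full scale. A call has exactly 5 rows; each row shifts and turns the commanded pose from where the row before left it, along the tool's axes as they then stand; what a row does not reach is not made up. Full scale, the value 1, is 4 cm for a shift and 90 degrees for a turn. A row lasts 1/10 s, in which the tool goes at most 50 mm and 8.59 degrees, less where a joint would pass 70% of its speed; a pose out of reach is approached as far as the arm can. A call with a number of a shift or a turn outside -1 to 1 is refused whole. A call with a gripper value outside its range is refused whole. OPENING is the opening, from -1 (shut) to 1 (fully open), set as the call begins (- or left out, the last holds). The fingers move at their own pace and stop on an object; FORCE is the grip in N (left out, the last holds). Time passes only in rows, so rows that do not move let the fingers close, or fill a call up. It gives the time, the measured TCP pose, the force, the opening and the grip force at its end, in the units of the state.
- telemetry.sense(): the state, without advancing time (a new reading comes with each control period).
- snapshot(name): name is "scene" or "top"; returns a dict with "image" (400x640x3 uint8, red, green, blue), "depth" (400x640 float32, m along the optical axis (not along the pixel's ray), 0 where there is no reading), "camera_matrix" (3x3 intrinsics, pixels), "rvec" (rotation vector, rad) and "tvec" (3), from world to camera coordinates, as OpenCV has them. Camera axes: x right, y down, z forward; pixel columns grow to the right and rows downward; lengths in m; the calibration is good to about 2 mm. A picture is of the moment at which its call begins.
- manip.sign_off(): hands the job in; it is judged then, once.
The state is a dict: "t": time; "q": joint angles; "qd": joint speeds; "tau": joint torques, N m; "tcp_pos": TCP position; "tool_rot": TCP orientation; "force": force on the tool from outside, world axes, zero at the start; "ft_torque": the same for the moment, N m; "finger_gap": opening from 0.0 (shut) to 1.0 (fully open); "gripper_force": force on a finger pad.
Only numpy, scipy, OpenCV 4.12 (cv2) and the standard library are available. Lean on these libraries where they do the work, as an engineer would, in place of code of your own. Each camera call takes 0.05 s, during which the arm holds its last target. There are 200 camera calls.

## Working session

There is one attempt and no reset: what is moved stays moved. The work goes in short steps, Python scripts to look and compute and a shell command to move; the robot and the scene stay as the last step left them, time stands still between calls to the robot, and variables do not carry over. Pictures are saved under pics/ and viewed, at most 14 in all, crops included, and the job is handed in when it is done.

```bash
mkdir -p pics; ls; cat > h.py <<'E'
import numpy as np, cv2
from station import telemetry, snapshot, manip
from scipy.spatial.transform import Rotation as R
def snap(name, fn=None):
    s=snapshot(name)
    if fn: cv2.imwrite('pics/'+fn, s['image'][:,:,::-1])
    return s
def cloud(s):
    K=s['camera_matrix']; Rm=cv2.Rodrigues(np.array(s['rvec'],float))[0]; t=np.array(s['tvec'],float).ravel()
    d=s['depth']; v,u=np.indices(d.shape)
    c=np.stack([(u-K[0,2])/K[0,0]*d,(v-K[1,2])/K[1,1]*d,d],-1)
    w=(c-t)@Rm
    w[d<=0]=np.nan
    return w
E
python3 - <<'E'
from h import *
a=snap('top','top0.png'); b=snap('scene','scene0.png')
for s in (a,b):
    Rm=cv2.Rodrigues(np.array(s['rvec'],float))[0]; print(s['camera_matrix'],-Rm.T@np.ravel(s['tvec']),Rm)
np.savez('s0.npz',ti=a['image'],tw=cloud(a),si=b['image'],sw=cloud(b))
s=telemetry.sense();print(s, manip.grip_depth)
E
```

```text
pics
[[457.75782643   0.         317.15795749]
 [  0.         457.75782643 201.79814766]
 [  0.           0.           1.        ]] [0.40737426 0.01182421 1.14359684] [[-1.70604024e-02 -9.99854123e-01  8.21981076e-04]
 [-9.94254394e-01  1.68779555e-02 -1.05703999e-01]
 [ 1.05674706e-01 -2.62061107e-03 -9.94397299e-01]]
[[490.61072477   0.         314.46566542]
 [  0.         490.61072477 202.08794074]
 [  0.           0.           1.        ]] [ 1.52207271 -0.33641473  0.9747697 ] [[ 0.33753641  0.94122316  0.0129671 ]
 [ 0.60161438 -0.20511194 -0.77200339]
 [-0.72396776  0.26838044 -0.63548613]]
{'t': 0.1, 'q': array([ 1.13748575e+00,  5.28362343e-01,  1.43379268e+00,  4.94371745e-06,
        1.18139381e+00, -1.78509178e-01]), 'qd': array([-0.00129203, -0.00289597, -0.00294974,  0.00081267,  0.00031371,
       -0.00021802]), 'tau': array([-7.89618061e-04, -4.43303132e+01, -1.78586018e+01, -2.99477733e-04,
        3.90966583e-03, -1.32346008e-05]), 'tcp_pos': array([0.15723158, 0.6042276 , 0.23043226]), 'tool_rot': array([ 1.27057211e-01,  9.91894908e-01, -9.31990504e-04, -2.96741748e-04]), 'force': array([-0.10789299,  0.69820482, -1.15205142]), 'ft_torque': array([ 0.03616195,  0.00190642, -0.0512762 ]), 'gripper_force': 0.0, 'finger_gap': 0.9999146147827613} 0.0187
```

View pics/top0.png

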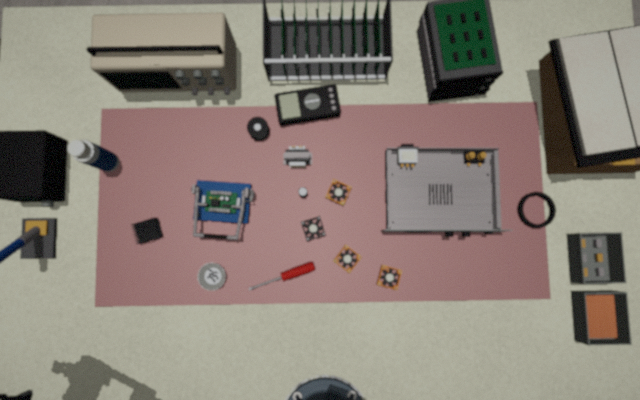

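View pics/scene0.png

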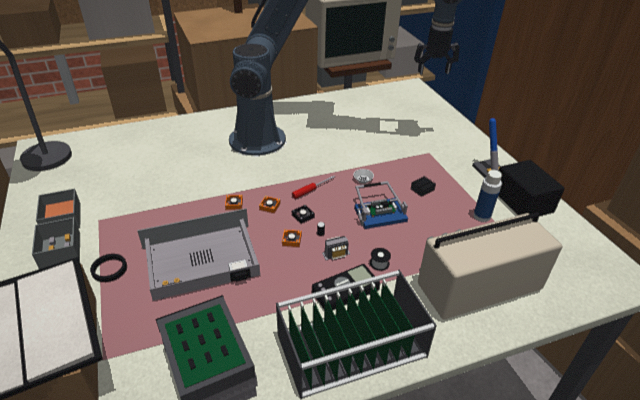

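The top view shows the chassis at (440,193), with the inlet at rear left (407,155) and the posts at rear right (474,157). The jig with the board is at (222,203) and its bar at (220,237).

Candidates, by top-view pixel:
- **Fan:** black (313,229). The orange look-alikes are at (339,193), (346,258) and (389,277).
- **Heat sink:** dark block (148,230). Other dark items are the spool (258,128) and the meter (307,104).
- **Transformer:** (297,157).

Next is a close crop to check these choices.

```bash
python3 - <<'E'
import numpy as np,cv2
z=np.load('s0.npz'); im=z['ti'][:,:,::-1]; w=z['tw']
c=lambda x0,y0,x1,y1:cv2.resize(im[y0:y1,x0:x1],(400,300),interpolation=cv2.INTER_CUBIC)
a=np.vstack([np.hstack([c(120,180,280,300)[:, :],c(270,135,350,195)]),np.hstack([c(275,205,355,265),c(380,140,508,236)])])
cv2.imwrite('pics/crop0.png',a)
for n,(x0,y0,x1,y1) in dict(hs=(130,212,168,248),tr=(278,140,318,172),fan=(298,213,330,245)).items():
    p=w[y0:y1,x0:x1]; m=p[...,2]
    print(n); print((m[::2,::2]*1000).round(0).astype(int))
E
```

```text
hs
[[ 3 -2  2  1  0 -2 -3  3  2  1  1 -4 -4 -3  1  1  3  0  1]
 [ 4 -1  0  5 -3 -1  2 -1 -2  1  2 -4  1  2 -4  0  1 -2  1]
 [ 5  2  0  3 -1 -2  0 -2  3  2  0  1  1  1  1 -1  2  0 -1]
 [-1 -2  0  4  1  0 -2  1 -3 -5 27 26 13 11  6 -1  4  0 -4]
 [-1  0  1  1  1 -1  0 27 18 13  7 34 24 16 10 -1  3  4 -1]
 [ 3  4  3 28 31 21 14  3 29 27 14  5 31 23 14  1 -1  0  2]
 [-1 27 20 10 33 31 20 14  7 28 21 15  2 29 19  5 -2  0 -4]
 [ 1 30 26 20  9 30 28 20 13 32 31 27 13  4  8  6 -3  2 -2]
 [-2  1 30 29 17  7 29 26 20 11 32 30 21  6  7  6 -1  0  1]
 [ 1 -1 -4 28 28 16  2 32 24 15 10 28 30 21 12  2  6 -1  1]
 [ 2  0  1  2 36 27 17  8 29 24 16  6 32 28 23  8  7  1  1]
 [-3  2  4 15  6 35 23 15  1 32 25 16  6 32 29 16  8  2  2]
 [ 4 -3 33 24  9  6 29 23 13  3 31 24 15 -1 29 29 12 -2 -3]
 [-1  0 -2 30 23 12  4 30 26 12  1 27 20 18  3 -1  2  3 -2]
 [ 2 -1 -1 28 32 20  6 -1 28 25  9 -1 -1  2 -1  1  1  2  0]
 [ 1 -2 -1  0 29 27 22  6  1  0  3  3  1  2 -1 -2  0  0  1]
 [ 0  2 -2  0 -2  0 -1  0  3 -2  0  2  0  1  1  1  0  0  1]
 [ 3  1  1 -1 -4 -2  7  1  2  2  2 -1 -1 -1 -1  2  2  5  3]]
tr
[[           
[... 7128 characters left out ...]
11  5  0 21 21  1 -2  3  0]
 [ 4  1 19 21  4 -1 15  8 -2 12 14  3  0  1 -2  0]
 [ 3  0 18 22  8  2 18 12 14 11  9  2 22  3 -1 -3]
 [ 0  0 23 -2 22 10 20 20 21 20  0  2 18 -1 -3  1]
 [ 2  1 -1  2 13 17 19 19 17 21 13 10 16 -3 -1  2]
 [ 0  0 -2  2 -4 10 23 16 19 17 13 10 11 21 -2 -2]
 [-2 -1  2 20 16  8 14 15 17 13 14  0  1 19 -2  2]
 [ 2  0 -2  2 14 15 -2 10 18  6 10 13 19 20  5  2]
 [ 0  0  0  0  1 -1  0 10 17  2 13  0 20 14 -3  1]
 [-2 -2  1 -1 20 18 -1 -1  1 18  6  1 -3  2  1  5]
 [ 3 -1 -1  0 19 15 17 -1  0  0  0 -3  1  4  1 -1]
 [-1 -1  1 -1 -3  0 -1  1  2 -1  1 -6 -2  4  0 -4]
 [ 0  1 -1  0  2  3  2  1  0  4  1  3  1  1  1  5]]<stdin>:8: RuntimeWarning: invalid value encountered in cast
```

View pics/crop0.png

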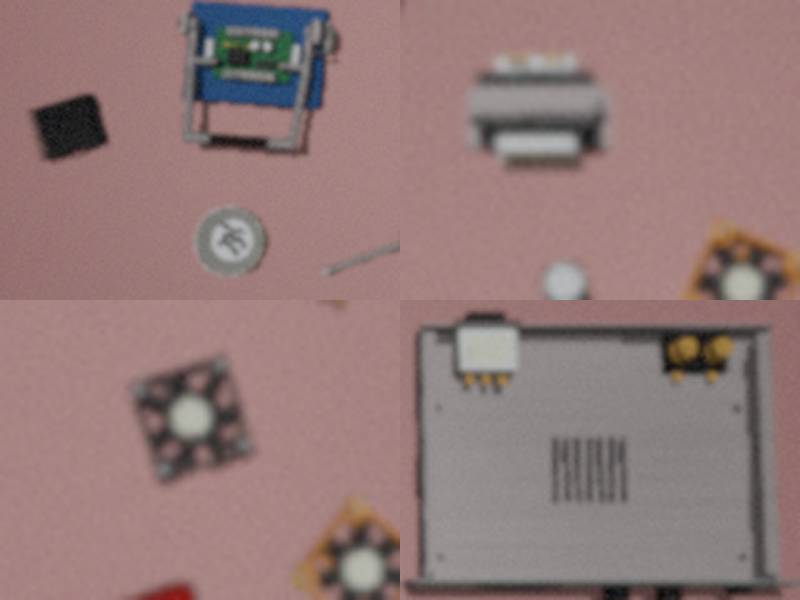

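Crop check:
- The heat sink (top-left panel) is the dark finned block, turned about 15°.
- The transformer (top-right panel) has a laminated core and two coils, and is nearly square to the world axes.
- The black fan (bottom-left panel) is turned about 15°.
- The inlet is rear-left and the posts are rear-right.

All choices stand. Now I'll measure.

```bash
cat > meas.py <<'E'
from h import *
def rect(P,tr=1):
    (c,s,a)=cv2.minAreaRect((P[:,:2]*1000).astype(np.float32)); return np.round(c,1),np.round(s,1),round(a,1)
def plane(s,u,v,z):
    K=s['camera_matrix'];Rm=cv2.Rodrigues(np.array(s['rvec'],float))[0];t=np.ravel(s['tvec'])
    d=np.stack([(u-K[0,2])/K[0,0],(v-K[1,2])/K[1,1],np.ones(len(u))],-1)@Rm; c=-Rm.T@t
    return c+d*((z-c[2])/d[:,2])[:,None]
def zsel(w,box,z0,z1):
    x0,y0,x1,y1=box;p=w[y0:y1,x0:x1].reshape(-1,3);return p[(p[:,2]>z0)&(p[:,2]<z1)]
E
python3 - <<'E'
from meas import *
s=snap('top');w=cloud(s);im=s['image'].astype(int)
print('hs',rect(zsel(w,(125,205,172,252),.022,.04)))
P=zsel(w,(278,140,318,172),.043,.053);print('tr core',rect(P))
print('tr coil',rect(zsel(w,(278,140,318,172),.03,.06)))
print('fan',rect(zsel(w,(296,211,332,247),.013,.026)))
def m(mask,box,z):
    x0,y0,x1,y1=box;v,u=np.nonzero(mask[y0:y1,x0:x1]);return plane(s,u+x0,v+y0,z)
sat=im.max(2)-im.min(2); V=im.max(2)
# fan by darkness vs pink table: non-pink
np_=(im[...,0]-(im[...,1]+im[...,2])/2)<20
P=m(np_,(296,211,332,247),.018);print('fan2',rect(P))
P=m(V<100,(422,178,460,210),.01);print('slots',rect(P),P[:,:2].mean(0))
g=(im[...,1]>im[...,0]+20)&(im[...,1]>im[...,2]+10);P=m(g,(200,185,245,220),.028);print('board',rect(P),P[:,:2].mean(0))
P=m((im[...,2]>im[...,0]+40),(185,175,260,225),.018);print('jig',rect(P))
P=zsel(w,(185,225,255,245),.042,.062);print('bar',rect(P),P.mean(0))
P=m(V<70,(195,225,250,245),.054);print('barblack',rect(P),P.mean(0))
P=zsel(w,(370,140,510,170),.045,.06);print('rear',rect(P))
P=zsel(w,(370,215,510,245),.065,.08);print('front',rect(P))
c,_,a=cv2.minAreaRect((zsel(w,(370,215,510,245),.065,.08)[:,:2]*1000).astype(np.float32))
P=zsel(w,(390,145,425,168),.036,.05);print('inlet',rect(P))
for n in 'scene',:
    b=snap(n);wb=cloud(b);
    q=wb.reshape(-1,3)
    for nm,cx,cy,r,z0,z1 in (('hs',.33,.40,.07,.022,.04),('trcore',.5,.06,.06,.043,.053),('fan',.35,.02,.045,.013,.026)):
        k=(abs(q[:,0]-cx)<r)&(abs(q[:,1]-cy)<r)&(q[:,2]>z0)&(q[:,2]<z1); print(nm,k.sum(), rect(q[k]) if k.sum()>5 else '')
E
```

```text
hs (array([464.2, 428.3]), array([50.7, 62.2]), 17.2)
tr core (array([642.8,  56. ]), array([59.1, 39. ]), 86.2)
tr coil (array([640.6,  56.4]), array([47.1, 59.4]), 0.4)
fan (array([463.,  20.]), array([49.9, 49.8]), 16.2)
fan2 (array([461.7,  20.8]), array([48.6, 47.3]), 16.6)
slots (array([ 542.2, -298.3]), array([55.6, 45.3]), 89.0) [ 0.54645203 -0.30087292]
board (array([529.7, 245.4]), array([73.5, 46.9]), 86.0) [0.53123   0.2427606]
jig (array([531.7, 243.8]), array([132.7,  96. ]), 85.2)
bar (array([455.2, 249.9]), array([111.9,  33.4]), 89.0) [0.45007921 0.24795715 0.05474227]
barblack (array([444.4, 253. ]), array([52.5,  8.7]), 84.6) [0.44462603 0.25389211 0.054     ]
rear (array([ 631.2, -301. ]), array([270.9,  49. ]), 87.8)
front (array([ 451. , -294.1]), array([291.3,   2.6]), 89.0)
inlet (array([ 638.4, -210.6]), array([48.4, 91. ]), 10.5)
hs 0 
trcore 0 
fan 88 (array([368.7,  40.8]), array([21.8, 53.6]), 13.6)
```

```bash
cat > go.py <<'E'
import sys; from h import *
# usage: go.py x y z finger_deg (mm) -> turn units about tool z, and shift units in tool axes AFTER the turn / BEFORE it
x,y,z,a=map(float,sys.argv[1:5]); s=telemetry.sense(); M=R.from_quat(s['tool_rot']).as_matrix()
f=np.degrees(np.arctan2(M[1,1],M[0,1])); d=(np.array([x,y,z])/1000-s['tcp_pos'])/.04
t=-((a-f+90)%180-90)
c,n=np.cos(np.radians(a)),np.sin(np.radians(a))
T=R.from_matrix(M)*R.from_euler('z',t,degrees=True)
np.set_printoptions(precision=3,suppress=True)
print('t',s['t'],'tcp',s['tcp_pos']*1000,'finger',f.round(2),'tilt',(M[:2,2]).round(4),'F',s['force'],'gap',s['finger_gap']*85,'gf',s['gripper_force'])
print('turn z units',round(t/90,4),'| shift after turn',T.inv().apply(d),'| before',M.T@d, 'q',s['q'].round(2))
E
python3 go.py 464.2 428.3 150 17.2
python3 - <<'E'
from meas import *
s=snap('top');w=cloud(s);im=s['image'].astype(float)
def m(mask,box,z):
    x0,y0,x1,y1=box;v,u=np.nonzero(mask[y0:y1,x0:x1]);return plane(s,u+x0,v+y0,z)
g=im.mean(2); bg=cv2.medianBlur(im.mean(2).astype(np.uint8),31).astype(float)
for th in (15,25,40):
    P=m(bg-g>th,(420,178,462,212),.01);print('slots',rect(P),P[:,:2].mean(0))
for nm,b,z0,z1 in (('left',(380,165,395,222),.033,.047),('right',(490,165,506,222),.033,.047),('rear',(420,140,465,160),.043,.056),('front',(383,222,510,245),.06,.08)):
    P=zsel(w,b,z0,z1);print(nm,rect(P),np.median(P,0))
E
```

```text
t 0.2 tcp [157.329 604.419 230.693] finger 75.4 tilt [-0.001 -0.001] F [-0.709 -1.13   0.419] gap 85.19116484298031 gf 0.0
turn z units 0.6467 | shift after turn [-6.473  6.029  2.018] | before [-8.534 -2.324  2.018] q [ 1.14  0.53  1.43 -0.    1.18 -0.18]
slots (array([ 542.3, -298. ]), array([61.1, 50.3]), 89.0) [ 0.54296351 -0.29797578]
slots (array([ 542.3, -298.1]), array([59.3, 50.3]), 89.0) [ 0.5444654  -0.29759587]
slots (array([ 542.3, -298. ]), array([56. , 45.3]), 89.0) [ 0.55181749 -0.29758501]
left (array([ 543.7, -167.3]), array([ 11.6, 137.6]), 89.7) [ 0.54331853 -0.16688408  0.04041154]
right (array([ 539.2, -430.2]), array([ 13.7, 137.4]), 88.5) [ 0.53841679 -0.42989737  0.04034541]
rear (array([ 652.2, -297.8]), array([107.8,   3.5]), 88.6) [ 0.65190917 -0.30224292  0.04789399]
front (array([ 451.1, -293.3]), array([291.8,   2.5]), 89.0) [ 0.45077329 -0.32310932  0.07033476]
```

```bash
python3 -m crank '-0.85 -0.23 0 0 0 0;-0.85 -0.23 0 0 0 0;-0.85 -0.23 0 0 0 0;-0.85 -0.23 0 0 0 0;-0.85 -0.23 0 0 0 0' 1 60
python3 -m crank '-0.85 -0.23 0 0 0 0;-0.85 -0.23 0 0 0 0;-0.85 -0.23 0 0 0 0;-0.85 -0.23 0 0 0 0;-0.85 -0.23 0 0 0 0'
python3 -m crank '0 0 0.4 0 0 0.092;0 0 0.4 0 0 0.092;0 0 0.4 0 0 0.092;0 0 0.4 0 0 0.092;0 0 0.4 0 0 0.092'
python3 -m crank '0 0 0.4 0 0 0.092;0 0 0.4 0 0 0.092;0 0 0.4 0 0 0;0 0 0 0 0 0;0 0 0 0 0 0'
python3 go.py 464.2 428.3 2 17.2
```

```text
t: 0.75
tcp_pos: [0.3114, 0.5166, 0.2312]
tool_rot: [0.127, 0.992, -0.0, -0.0]
force: [0.7, 0.0, 1.0]
finger_gap: 0.997
gripper_force: 0.0
t: 1.25
tcp_pos: [0.4644, 0.4292, 0.2312]
tool_rot: [0.127, 0.992, -0.0, -0.0]
force: [1.1, 0.5, 0.3]
finger_gap: 1.002
gripper_force: 0.0
t: 1.75
tcp_pos: [0.4634, 0.43, 0.1506]
tool_rot: [0.472, 0.881, -0.0, -0.0]
force: [0.2, -0.1, -0.0]
finger_gap: 0.996
gripper_force: 0.0
t: 2.25
tcp_pos: [0.4633, 0.4301, 0.1032]
tool_rot: [0.592, 0.806, -0.0, -0.0]
force: [0.5, 0.1, -0.4]
finger_gap: 1.0
gripper_force: 0.0
t 2.25 tcp [463.318 430.057 103.227] finger 17.45 tilt [-0. -0.] F [ 0.503  0.132 -0.352] gap 85.03456372548284 gf 0.0
turn z units 0.0028 | shift after turn [-0.048  0.009  2.531] | before [-0.048  0.009  2.531] q [ 0.57  0.7   1.52 -0.    0.93  0.27]
```

```bash
python3 -m crank '-0.048 0.01 0.5 0 0 0;0 0 0.6 0 0 0;0 0 0.6 0 0 0;0 0 0.5 0 0 0;0 0 0.3 0 0 0'
python3 -m crank '0 0 0 0 0 0;0 0 0 0 0 0;0 0 0 0 0 0;0 0 0 0 0 0;0 0 0 0 0 0' -1 50
python3 -m crank '0 0 0 0 0 0;0 0 0 0 0 0;0 0 0 0 0 0;0 0 -0.5 0 0 0;0 0 -0.7 0 0 0'
python3 -m crank '0 0 -1 0 0 0;0 0 -1 0 0 0;0 0 -1 0 0 0;0 0 0 0 0 0;0 0 0 0 0 0'
python3 go.py 542.3 -298 112 -1.1; python3 -c "
from h import *; snap('scene','a1.png')"
```

```text
t: 2.75
tcp_pos: [0.4645, 0.4285, 0.0029]
tool_rot: [0.592, 0.806, 0.0, 0.0]
force: [-0.9, 0.3, 0.3]
finger_gap: 0.999
gripper_force: 0.0
t: 3.25
tcp_pos: [0.4653, 0.429, 0.0049]
tool_rot: [0.592, 0.806, 0.001, 0.001]
force: [-0.4, 0.2, 5.4]
finger_gap: 0.573
gripper_force: 54.7
t: 3.75
tcp_pos: [0.4627, 0.4273, 0.0501]
tool_rot: [0.592, 0.806, -0.002, -0.001]
force: [0.6, -0.4, -1.6]
finger_gap: 0.579
gripper_force: 54.0
t: 4.25
tcp_pos: [0.4643, 0.4284, 0.1721]
tool_rot: [0.592, 0.806, 0.001, 0.0]
force: [-0.9, -0.2, -2.2]
finger_gap: 0.577
gripper_force: 54.1
t 4.25 tcp [464.253 428.37  172.134] finger 17.45 tilt [0.001 0.001] F [-0.907 -0.207 -2.217] gap 49.05668979661893 gf 54.117575883865356
turn z units 0.2061 | shift after turn [-18.12    2.298   1.493] | before [-17.909  -3.585   1.493] q [ 0.57  0.6   1.47 -0.    1.06  0.26]
```

View pics/a1.png

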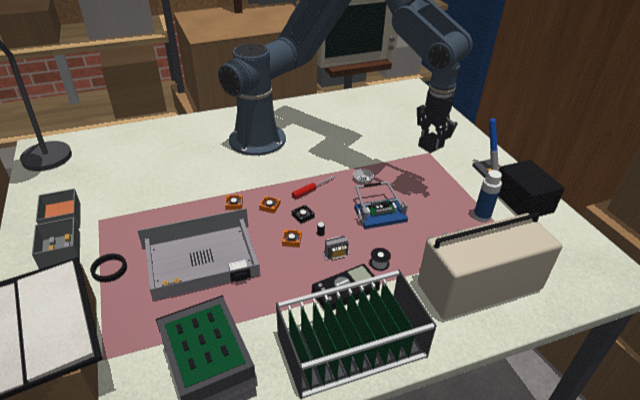

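```bash
python3 -m crank '0 0 0 0 0 0.069;0 0 0 0 0 0.069;0 0 0 0 0 0.068;-0.5 0.06 0 0 0 0;-0.9 0.11 0 0 0 0'
for i in 1; do python3 -m crank '-0.95 0.12 0 0 0 0;-0.95 0.12 0 0 0 0;-0.95 0.12 0 0 0 0;-0.95 0.12 0 0 0 0;-0.95 0.12 0 0 0 0'; done
python3 -m crank '-0.95 0.12 0 0 0 0;-0.95 0.12 0 0 0 0;-0.95 0.12 0 0 0 0;-0.95 0.12 0 0 0 0;-0.95 0.12 0 0 0 0'
python3 -m crank '-0.95 0.12 0 0 0 0;-0.95 0.12 0 0 0 0;-0.95 0.12 0 0 0 0;-0.95 0.12 0 0 0 0;-0.95 0.12 0 0 0 0'
python3 -m crank '-0.95 0.12 0 0 0 0;-0.95 0.12 0 0 0 0;-0.5 0.06 0 0 0 0;-0.05 0.06 0 0 0 0;0 0 0 0 0 0'
python3 go.py 542.3 -298 15 -1.1
```

```text
t: 4.8
tcp_pos: [0.4684, 0.3726, 0.1685]
tool_rot: [0.713, 0.701, -0.002, -0.001]
force: [-0.3, -0.4, -1.4]
finger_gap: 0.576
gripper_force: 54.0
t: 5.3
tcp_pos: [0.4885, 0.1801, 0.169]
tool_rot: [0.714, 0.7, -0.002, -0.002]
force: [0.9, 0.2, -2.1]
finger_gap: 0.575
gripper_force: 54.0
t: 5.8
tcp_pos: [0.5089, -0.0098, 0.1691]
tool_rot: [0.714, 0.7, -0.001, -0.002]
force: [0.2, 0.8, -0.6]
finger_gap: 0.572
gripper_force: 54.0
t: 6.3
tcp_pos: [0.5294, -0.1997, 0.1687]
tool_rot: [0.714, 0.7, -0.001, -0.003]
force: [0.2, -1.0, -1.4]
finger_gap: 0.576
gripper_force: 54.0
t: 6.8
tcp_pos: [0.5428, -0.2961, 0.1697]
tool_rot: [0.714, 0.7, 0.0, -0.002]
force: [0.1, -0.4, -1.4]
finger_gap: 0.573
gripper_force: 54.0
t 6.8 tcp [ 542.808 -296.147  169.724] finger -1.14 tilt [-0.003  0.003] F [ 0.114 -0.357 -1.398] gap 48.6638159704686 gf 53.99562120437622
turn z units -0.0004 | shift after turn [-0.058 -0.002  3.868] | before [-0.058 -0.002  3.868] q [-0.68  0.59  1.51  0.    1.05 -0.66]
```

```bash
python3 -m crank '-0.03 0 0.8 0 0 0;-0.03 0 0.8 0 0 0;0 0 0.8 0 0 0;0 0 0.8 0 0 0;0 0 0.4 0 0 0'
python3 -m crank '0 0 0.1 0 0 0;0 0 0.05 0 0 0;0 0 0.05 0 0 0;0 0 0 0 0 0;0 0 0 0 0 0'
python3 go.py 542.3 -298 15 -1.1
```

```text
t: 7.3
tcp_pos: [0.5416, -0.2958, 0.0244]
tool_rot: [0.713, 0.701, -0.0, -0.004]
force: [-0.9, -0.4, -1.4]
finger_gap: 0.571
gripper_force: 54.0
t: 7.8
tcp_pos: [0.5441, -0.3002, 0.0205]
tool_rot: [0.714, 0.7, 0.0, 0.001]
force: [-0.5, 0.4, -1.6]
finger_gap: 0.574
gripper_force: 54.0
t 7.8 tcp [ 544.135 -300.163   20.489] finger -1.1 tilt [ 0.002 -0.001] F [-0.466  0.356 -1.567] gap 48.77068465650779 gf 53.96511733531952
turn z units -0.0 | shift after turn [ 0.053 -0.047  0.137] | before [ 0.053 -0.047  0.137] q [-0.68  0.81  1.58  0.    0.75 -0.66]
```

```bash
python3 -m crank '0 0 0.04 0 0 0;0 0 0.04 0 0 0;0 0 0.04 0 0 0;0 0 0.02 0 0 0;0 0 0 0 0 0'; python3 go.py 542.3 -298 15 -1.1
python3 -m crank '0 0 0.03 0 0 0;0 0 0.03 0 0 0;0 0 0 0 0 0;0 0 0 0 0 0;0 0 0 0 0 0'; python3 go.py 542.3 -298 15 -1.1
```

```text
t: 8.3
tcp_pos: [0.5436, -0.2998, 0.0149]
tool_rot: [0.714, 0.7, -0.0, 0.0]
force: [-1.9, 0.8, 5.4]
finger_gap: 0.573
gripper_force: 54.8
t 8.3 tcp [ 543.565 -299.81    14.865] finger -1.1 tilt [ 0. -0.] F [-1.866  0.837  5.408] gap 48.700364376031295 gf 54.840577840805054
turn z units 0.0 | shift after turn [ 0.045 -0.032 -0.003] | before [ 0.045 -0.032 -0.003] q [-0.68  0.82  1.58 -0.    0.75 -0.66]
t: 8.8
tcp_pos: [0.5436, -0.2998, 0.0148]
tool_rot: [0.714, 0.7, -0.0, 0.0]
force: [-5.4, 2.9, 19.7]
finger_gap: 0.576
gripper_force: 56.6
t 8.8 tcp [ 543.59  -299.828   14.809] finger -1.1 tilt [ 0.001 -0.001] F [-5.406  2.903 19.725] gap 48.96597385541548 gf 56.559083461761475
turn z units 0.0 | shift after turn [ 0.045 -0.033 -0.005] | before [ 0.045 -0.033 -0.005] q [-0.68  0.82  1.58 -0.    0.74 -0.66]
```

```bash
python3 -m crank '0 0 -0.06 0 0 0;0 0 0 0 0 0;0 0 0 0 0 0;0 0 0 0 0 0;0 0 0 0 0 0' 1
python3 -m crank '0 0 -0.5 0 0 0;0 0 -1 0 0 0;0 0 -1 0 0 0;0 0 -1 0 0 0;0 0 0 0 0 0'
python3 go.py 462.4 20.4 0 16.4
python3 - <<'E'
from meas import *
s=snap('top','a2.png')
cv2.imwrite('pics/a2c.png',cv2.resize(s['image'][130:250,280:520,::-1],(720,360)))
E
```

```text
t: 9.3
tcp_pos: [0.5434, -0.2995, 0.0132]
tool_rot: [0.714, 0.7, -0.0, -0.0]
force: [-0.0, -0.3, -0.2]
finger_gap: 1.0
gripper_force: 0.0
t: 9.8
tcp_pos: [0.5469, -0.3022, 0.1596]
tool_rot: [0.714, 0.7, 0.001, 0.006]
force: [0.9, -0.6, 0.9]
finger_gap: 0.997
gripper_force: 0.0
t 9.8 tcp [ 546.878 -302.2    159.634] finger -1.08 tilt [ 0.01  -0.008] F [ 0.863 -0.566  0.922] gap 84.71648917536417 gf 0.0
turn z units -0.1943 | shift after turn [8.373 0.223 3.907] | before [ 8.054 -2.303  3.907] q [-0.68  0.61  1.51  0.    1.01 -0.66]
```

View pics/a2c.png

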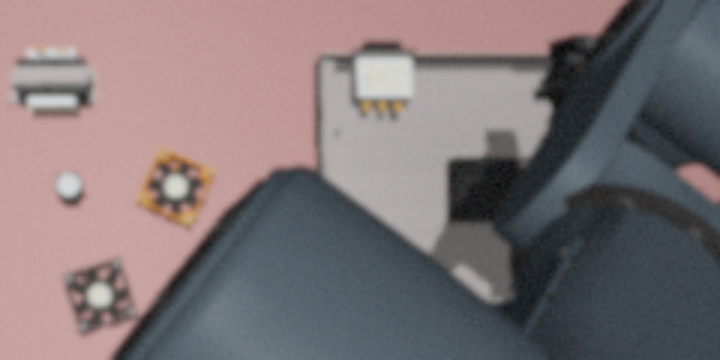

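The heat sink (about (485,190) in this crop) sits on the slots, partly hidden by the arm. I'll measure it once the arm is away at the fan.

```bash
python3 -m crank '0 0 0 0 0 -0.065;0 0 0 0 0 -0.065;0 0 0 0 0 -0.065;0.4 0 0 0 0 0;0.8 0.02 0 0 0 0'
python3 -m crank '0.9 0.02 0 0 0 0;0.9 0.02 0 0 0 0;0.9 0.03 0 0 0 0;0.9 0.03 0 0 0 0;0.9 0.03 0 0 0 0'
python3 -m crank '0.9 0.02 0 0 0 0;0.9 0.02 0 0 0 0;0.7 0.03 0 0 0 0;0.1 0 0 0 0 0;0 0 0 0 0 0'
python3 - <<'E'
from meas import *
s=snap('top');w=cloud(s);P=zsel(w,(418,170,466,218),.03,.05)
print('hs',rect(P))
E
python3 go.py 462.4 20.4 0 16.4
```

```text
t: 10.35
tcp_pos: [0.5303, -0.2538, 0.1522]
tool_rot: [0.601, 0.8, -0.0, -0.0]
force: [1.2, 0.7, -0.9]
finger_gap: 1.003
gripper_force: 0.0
t: 10.85
tcp_pos: [0.4825, -0.0767, 0.1527]
tool_rot: [0.6, 0.8, -0.0, -0.002]
force: [-0.4, 1.2, 0.1]
finger_gap: 0.999
gripper_force: 0.0
t: 11.35
tcp_pos: [0.4567, 0.0224, 0.1532]
tool_rot: [0.598, 0.801, -0.0, -0.001]
force: [0.3, -0.5, -0.6]
finger_gap: 0.999
gripper_force: 0.0
hs (array([ 543.8, -299.3]), array([60.7, 50.2]), 88.3)
t 11.4 tcp [457.583  21.427 153.368] finger 16.46 tilt [-0.001 -0.   ] F [-0.375 -0.93  -0.224] gap 84.79783005715863 gf 0.0
turn z units 0.0006 | shift after turn [-0.059  0.111  3.834] | before [-0.059  0.111  3.834] q [-0.2   0.44  1.92 -0.    0.79 -0.48]
```

```bash
python3 -m crank '-0.059 0.111 0.5 0 0 0;0 0 0.9 0 0 0;0 0 0.9 0 0 0;0 0 0.9 0 0 0;0 0 0.4 0 0 0' 0.7
python3 -m crank '0 0 0.13 0 0 0;0 0 0 0 0 0;0 0 0 0 0 0;0 0 0 0 0 0;0 0 0 0 0 0' -1 30
python3 go.py 462.4 20.4 3 16.4
python3 -m crank '0 0 0 0 0 0;0 0 0 0 0 0;0 0 -0.5 0 0 0;0 0 -1 0 0 0;0 0 -1 0 0 0'
python3 -m crank '0 0 -1 0 0 0;0 0 0 0 0 0;0 0 0 0 0 0;0 0 0 0 0 0;0 0 0 0 0 0'
python3 go.py 543.8 -299.3 43 -1.5
python3 - <<'E'
from meas import *
s=snap('scene'); M=s
Rm=cv2.Rodrigues(np.array(s['rvec'],float))[0];p=cv2.projectPoints(telemetry.sense()['tcp_pos'].reshape(1,3),s['rvec'],s['tvec'],s['camera_matrix'],None)[0].ravel();print(p)
u,v=p.astype(int);u0=u-40;v0=v-45
cv2.imwrite('pics/a3.png',cv2.resize(s['image'][v0:v0+60,u0:u0+80,::-1],(800,600),interpolation=cv2.INTER_CUBIC))
E
```

```text
t: 11.9
tcp_pos: [0.4622, 0.0189, 0.0069]
tool_rot: [0.6, 0.8, -0.001, -0.001]
force: [-0.6, 1.3, 1.1]
finger_gap: 0.849
gripper_force: 0.0
t: 12.4
tcp_pos: [0.4636, 0.02, 0.0054]
tool_rot: [0.599, 0.801, 0.0, 0.001]
force: [0.7, 0.3, -1.1]
finger_gap: 0.577
gripper_force: 31.4
t 12.4 tcp [463.587  20.023   5.449] finger 16.44 tilt [ 0.002 -0.   ] F [ 0.669  0.305 -1.135] gap 49.0657155426903 gf 31.447708010673523
turn z units 0.0005 | shift after turn [ 0.017 -0.026  0.061] | before [ 0.018 -0.026  0.061] q [-0.2   0.74  1.99 -0.    0.41 -0.49]
t: 12.9
tcp_pos: [0.462, 0.0204, 0.1051]
tool_rot: [0.599, 0.801, -0.001, -0.001]
force: [0.8, -0.1, 0.3]
finger_gap: 0.579
gripper_force: 31.4
t: 13.4
tcp_pos: [0.4617, 0.0204, 0.1431]
tool_rot: [0.599, 0.801, -0.001, -0.002]
force: [1.1, -0.4, -0.6]
finger_gap: 0.58
gripper_force: 31.5
t 13.4 tcp [461.738  20.409 143.143] finger 16.44 tilt [-0.003  0.001] F [ 1.085 -0.422 -0.604] gap 49.29993676991812 gf 31.503102779388428
turn z units 0.1994 | shift after turn [-7.938  2.269  2.491] | before [-8.251 -0.287  2.491] q [-0.2   0.46  1.92  0.    0.77 -0.49]
[302.90131221 177.75907435]
```

View pics/a3.png

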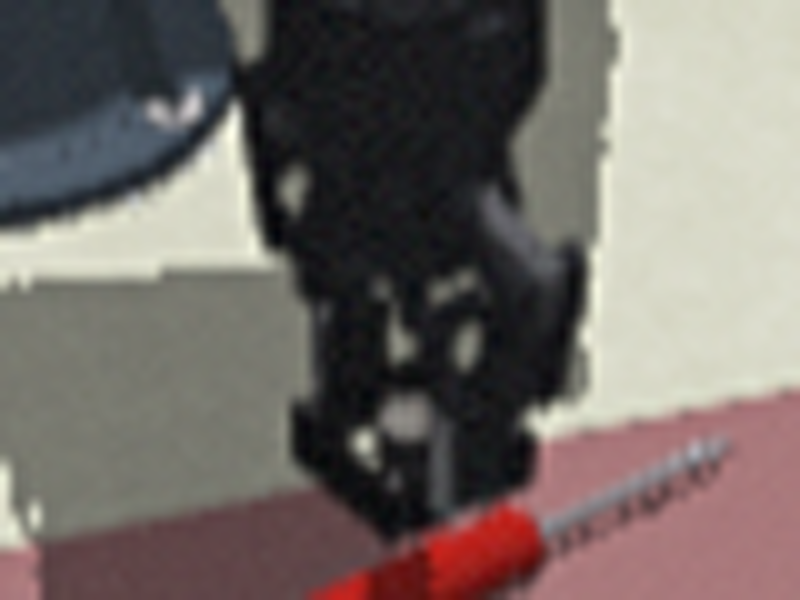

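The crop shows the fan held flat between the pads at about (420,470), with the fingertips not reaching below its underside. Carrying it over now.

```bash
python3 -m crank '0 0 0 0 0 0.067;0 0 0 0 0 0.067;0 0 0 0 0 0.066;-0.4 0.11 0 0 0 0;-0.8 0.23 0 0 0 0'
python3 -m crank '-0.9 0.26 0 0 0 0;-0.9 0.26 0 0 0 0;-0.9 0.26 0 0 0 0;-0.9 0.26 0 0 0 0;-0.9 0.26 0 0 0 0'
python3 -m crank '-0.9 0.25 0 0 0 0;-0.7 0.2 0 0 0 0;-0.4 0.12 0 0 0 0;-0.2 0.06 0 0 0 0;0 0 0 0 0 0'
python3 -m crank '0 0 0.2 0 0 0;0 0 0.5 0 0 0;0 0 0.5 0 0 0;0 0 0 0 0 0;0 0 0 0 0 0'
python3 go.py 543.8 -299.3 48 -1.5
```

```text
t: 13.95
tcp_pos: [0.4734, -0.0267, 0.1432]
tool_rot: [0.716, 0.699, -0.001, -0.002]
force: [0.8, 0.2, 0.3]
finger_gap: 0.584
gripper_force: 31.5
t: 14.45
tcp_pos: [0.5218, -0.2107, 0.1429]
tool_rot: [0.717, 0.697, -0.0, -0.001]
force: [0.6, 1.0, -0.3]
finger_gap: 0.58
gripper_force: 31.5
t: 14.95
tcp_pos: [0.5448, -0.2981, 0.1436]
tool_rot: [0.717, 0.697, -0.0, -0.001]
force: [-0.3, -0.5, -0.5]
finger_gap: 0.574
gripper_force: 31.5
t: 15.45
tcp_pos: [0.5447, -0.2966, 0.0961]
tool_rot: [0.716, 0.698, -0.0, -0.001]
force: [1.0, -0.1, -0.5]
finger_gap: 0.579
gripper_force: 31.5
t 15.45 tcp [ 544.706 -296.617   96.15 ] finger -1.48 tilt [-0.002  0.001] F [ 0.951 -0.129 -0.508] gap 49.21201297668226 gf 31.455565094947815
turn z units 0.0003 | shift after turn [-0.069 -0.019  1.204] | before [-0.069 -0.019  1.204] q [-0.68  0.69  1.55  0.    0.9  -0.65]
```

```bash
python3 -m crank '-0.02 -0.01 0.4 0 0 0;-0.02 -0.01 0.4 0 0 0;0 0 0.3 0 0 0;0 0 0.05 0 0 0;0 0 0 0 0 0'
python3 go.py 543.8 -299.3 45.4 -1.5
python3 -m crank '0 0 0.05 0 0 0;0 0 0.03 0 0 0;0 0 0 0 0 0;0 0 0 0 0 0;0 0 0 0 0 0'
python3 go.py 543.8 -299.3 45.4 -1.5
```

```text
t: 15.95
tcp_pos: [0.5444, -0.2996, 0.0507]
tool_rot: [0.717, 0.698, 0.0, 0.0]
force: [0.2, 0.4, -1.2]
finger_gap: 0.58
gripper_force: 31.5
t 15.95 tcp [ 544.426 -299.59    50.722] finger -1.53 tilt [ 0. -0.] F [ 0.188  0.444 -1.16 ] gap 49.31645877889581 gf 31.46646738052368
turn z units -0.0004 | shift after turn [ 0.007 -0.016  0.133] | before [ 0.007 -0.016  0.133] q [-0.68  0.76  1.57  0.    0.81 -0.66]
t: 16.45
tcp_pos: [0.5443, -0.2998, 0.0475]
tool_rot: [0.717, 0.697, 0.0, 0.0]
force: [0.5, -0.8, -0.4]
finger_gap: 0.579
gripper_force: 31.5
t 16.45 tcp [ 544.343 -299.82    47.503] finger -1.55 tilt [ 0. -0.] F [ 0.533 -0.821 -0.428] gap 49.17403792793828 gf 31.465185284614563
turn z units -0.0006 | shift after turn [ 0.013 -0.014  0.053] | before [ 0.013 -0.014  0.053] q [-0.68  0.77  1.57 -0.    0.81 -0.66]
```

```bash
python3 -m crank '0 0 0.03 0 0 0;0 0 0.03 0 0 0;0 0 0 0 0 0;0 0 0 0 0 0;0 0 0 0 0 0'
python3 go.py 543.8 -299.3 45.4 -1.5
```

```text
t: 16.95
tcp_pos: [0.5443, -0.2997, 0.0449]
tool_rot: [0.717, 0.697, -0.0, -0.0]
force: [-0.2, 0.6, -1.1]
finger_gap: 0.578
gripper_force: 31.5
t 16.95 tcp [ 544.257 -299.704   44.875] finger -1.55 tilt [-0.  0.] F [-0.219  0.589 -1.067] gap 49.08911018826361 gf 31.465954184532166
turn z units -0.0005 | shift after turn [ 0.01  -0.012 -0.013] | before [ 0.01  -0.012 -0.013] q [-0.68  0.77  1.57 -0.    0.8  -0.66]
```

```bash
python3 -m crank '0 0 0.03 0 0 0;0 0 0 0 0 0;0 0 0.03 0 0 0;0 0 0 0 0 0;0 0 0 0 0 0'
python3 go.py 543.8 -299.3 45.4 -1.5
```

```text
t: 17.45
tcp_pos: [0.5443, -0.2997, 0.0433]
tool_rot: [0.717, 0.698, -0.0, 0.0]
force: [-1.6, 0.3, 5.7]
finger_gap: 0.58
gripper_force: 32.1
t 17.45 tcp [ 544.276 -299.728   43.343] finger -1.54 tilt [ 0. -0.] F [-1.592  0.264  5.743] gap 49.295404258737825 gf 32.14402735233307
turn z units -0.0005 | shift after turn [ 0.01  -0.012 -0.051] | before [ 0.01  -0.012 -0.051] q [-0.68  0.77  1.57 -0.    0.8  -0.66]
```

```bash
python3 -m crank '0 0 0 0 0 0;0 0 0 0 0 0;0 0 0 0 0 0;0 0 0 0 0 0;0 0 0 0 0 0' 1
python3 -m crank '0 0 -0.5 0 0 0;0 0 -0.8 0 0 0;0 0 -1 0 0 0;0 0 -0.7 0 0 0;0 0 0 0 0 0'
python3 go.py 640.6 56.4 2 0.4
```

```text
t: 17.95
tcp_pos: [0.5442, -0.2997, 0.0423]
tool_rot: [0.717, 0.697, -0.0, -0.0]
force: [0.6, -0.2, -0.3]
finger_gap: 1.001
gripper_force: 0.0
t: 18.45
tcp_pos: [0.5468, -0.3017, 0.1673]
tool_rot: [0.717, 0.698, 0.001, 0.005]
force: [0.6, 0.0, 0.7]
finger_gap: 1.002
gripper_force: 0.0
t 18.45 tcp [ 546.835 -301.656  167.312] finger -1.54 tilt [ 0.008 -0.006] F [0.63  0.026 0.728] gap 85.18208739664405 gf 0.0
turn z units -0.0215 | shift after turn [8.961 2.374 4.094] | before [9.036 2.07  4.094] q [-0.68  0.6   1.5   0.    1.03 -0.66]
```

```bash
python3 -m crank '0 0 0 0 0 -0.0215;0.5 0.14 0 0 0 0;0.9 0.245 0 0 0 0;0.9 0.245 0 0 0 0;0.9 0.245 0 0 0 0'
python3 -m crank '0.9 0.245 0 0 0 0;0.9 0.245 0 0 0 0;0.9 0.245 0 0 0 0;0.9 0.245 0 0 0 0;0.9 0.245 0 0 0 0'
python3 -m crank '0.8 0.22 0 0 0 0;0.4 0.11 0 0 0 0;0 0 0 0 0 0;0 0 0 0 0 0;0 0 0 0 0 0'
python3 go.py 640.6 56.4 2 0.4
python3 - <<'E'
from meas import *
s=snap('top','a4.png');w=cloud(s)
print('hs',rect(zsel(w,(418,170,466,218),.03,.045)),'fan',rect(zsel(w,(418,165,466,218),.052,.068)))
cv2.imwrite('pics/a4c.png',cv2.resize(s['image'][130:250,360:520,::-1],(800,600),interpolation=cv2.INTER_CUBIC))
E
```

```text
t: 18.95
tcp_pos: [0.5779, -0.1701, 0.1613]
tool_rot: [0.705, 0.709, -0.0, -0.001]
force: [0.8, 0.1, -0.8]
finger_gap: 0.999
gripper_force: 0.0
t: 19.45
tcp_pos: [0.6257, 0.0105, 0.1612]
tool_rot: [0.705, 0.709, -0.001, -0.001]
force: [0.2, -0.0, 0.2]
finger_gap: 1.0
gripper_force: 0.0
t: 19.95
tcp_pos: [0.6386, 0.0552, 0.1622]
tool_rot: [0.705, 0.709, -0.001, -0.0]
force: [-1.6, 0.2, 0.0]
finger_gap: 0.997
gripper_force: 0.0
t 19.95 tcp [638.642  55.236 162.209] finger 0.29 tilt [-0.001 -0.001] F [-1.631  0.199  0.012] gap 84.77438038269274 gf 0.0
turn z units -0.0012 | shift after turn [0.031 0.053 4.005] | before [0.031 0.053 4.005] q [-0.09  0.63  1.45 -0.    1.06 -0.09]
hs (array([ 543.6, -297.9]), array([58.2, 49.8]), 88.7) fan (array([ 544.4, -298.5]), array([50.6, 51.2]), 87.6)
```

View pics/a4c.png

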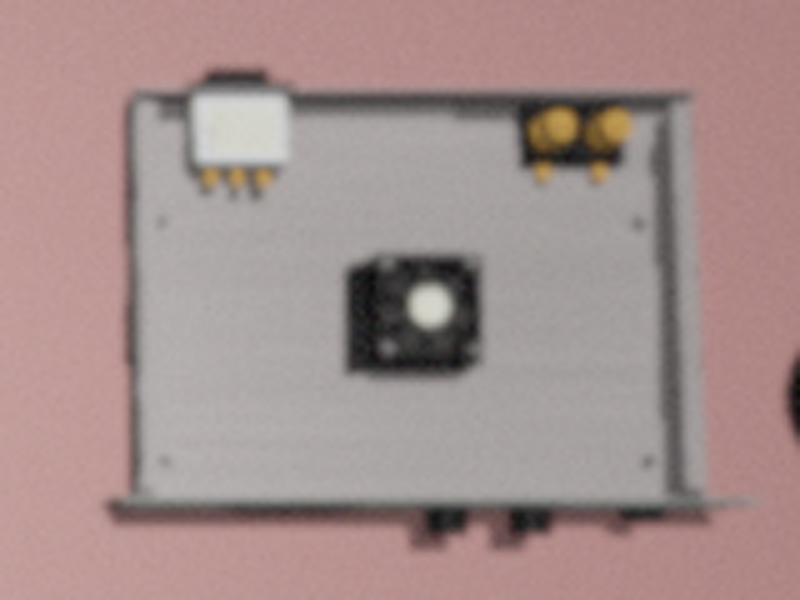

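The fan (420,315 in the crop) lies centred and square on the heat sink. Next is the transformer.

```bash
python3 -m crank '0.031 0.053 0.5 0 0 0;0 0 0.9 0 0 0;0 0 0.9 0 0 0;0 0 0.9 0 0 0;0 0 0.5 0 0 0'
python3 -m crank '0 0 0.2 0 0 0;0 0 0 0 0 0;0 0 0 0 0 0;0 0 0 0 0 0;0 0 0 0 0 0'
python3 -m crank '0 0 0 0 0 0;0 0 0 0 0 0;0 0 0 0 0 0;0 0 0 0 0 0;0 0 0 0 0 0' -1 90
python3 -m crank '0 0 0 0 0 0;0 0 0 0 0 0;0 0 0 0 0 0;0 0 0 0 0 0;0 0 0 0 0 0'
python3 go.py 543.9 -213 100 -1.1
python3 -m crank '0 0 -0.3 0 0 0;0 0 -0.7 0 0 0;0 0 -0.9 0 0 0;0 0 -0.9 0 0 0;0 0 -0.7 0 0 0'
python3 -m crank '0 0 -0.3 0 0 0;0 0 0 0 0 0;0 0 0 0 0 0;0 0 0 0 0 0;0 0 0 0 0 0'
python3 go.py 543.9 -213 100 -1.1
```

```text
t: 20.5
tcp_pos: [0.6393, 0.0566, 0.0116]
tool_rot: [0.706, 0.709, -0.001, -0.002]
force: [-0.7, -0.1, -0.5]
finger_gap: 1.0
gripper_force: 0.0
t: 21.0
tcp_pos: [0.6422, 0.0581, 0.0081]
tool_rot: [0.705, 0.709, 0.001, 0.001]
force: [0.0, -0.7, -0.3]
finger_gap: 0.999
gripper_force: 0.0
t: 21.5
tcp_pos: [0.6417, 0.0582, 0.0071]
tool_rot: [0.705, 0.71, 0.0, 0.0]
force: [0.1, -0.3, 5.3]
finger_gap: 0.523
gripper_force: 93.7
t: 22.0
tcp_pos: [0.6417, 0.0582, 0.0071]
tool_rot: [0.705, 0.71, 0.0, 0.0]
force: [-0.4, 0.0, 5.1]
finger_gap: 0.524
gripper_force: 93.7
t 22.0 tcp [641.68   58.249   7.128] finger 0.39 tilt [ 0.001 -0.   ] F [-0.415  0.035  5.067] gap 44.50279961801592 gf 93.7372076511383
turn z units 0.0165 | shift after turn [-6.827 -2.311 -2.324] | before [-6.765 -2.488 -2.324] q [-0.08  0.85  1.52  0.    0.78 -0.09]
t: 22.5
tcp_pos: [0.6406, 0.0582, 0.1479]
tool_rot: [0.705, 0.71, -0.0, -0.0]
force: [0.9, -0.5, -3.8]
finger_gap: 0.519
gripper_force: 92.8
t: 23.0
tcp_pos: [0.6399, 0.0583, 0.1564]
tool_rot: [0.705, 0.709, -0.001, -0.002]
force: [0.4, 0.6, -4.4]
finger_gap: 0.524
gripper_force: 93.0
t 23.0 tcp [639.932  58.257 156.395] finger 0.38 tilt [-0.004  0.   ] F [ 0.352  0.564 -4.406] gap 44.527707069252884 gf 93.02447319030762
turn z units 0.0165 | shift after turn [-6.827 -2.264  1.417] | before [-6.766 -2.44   1.417] q [-0.08  0.64  1.45 -0.    1.06 -0.09]
```

```bash
python3 -m crank '0 0 0 0 0 0.0165;-0.4 -0.13 0 0 0 0;-0.8 -0.27 0 0 0 0;-0.8 -0.27 0 0 0 0;-0.8 -0.27 0 0 0 0'
python3 -m crank '-0.8 -0.27 0 0 0 0;-0.8 -0.27 0 0 0 0;-0.8 -0.27 0 0 0 0;-0.8 -0.27 0 0 0 0;-0.5 -0.16 0 0 0 0'
python3 -m crank '-0.25 -0.08 0 0 0 0;0 0 0 0 0 0;0 0 0 0 0 0;0 0 0 0 0 0;0 0 0 0 0 0'
python3 go.py 543.9 -211.5 19 -1.1
```

```text
t: 23.5
tcp_pos: [0.6005, -0.0548, 0.1583]
tool_rot: [0.714, 0.7, -0.0, 0.0]
force: [0.9, -0.9, -3.8]
finger_gap: 0.526
gripper_force: 93.0
t: 24.0
tcp_pos: [0.5475, -0.2033, 0.1585]
tool_rot: [0.715, 0.699, -0.001, 0.0]
force: [-0.6, 0.5, -3.9]
finger_gap: 0.521
gripper_force: 92.9
t: 24.5
tcp_pos: [0.5459, -0.2088, 0.1585]
tool_rot: [0.713, 0.701, 0.0, -0.0]
force: [0.3, -0.2, -4.8]
finger_gap: 0.523
gripper_force: 92.9
t 24.5 tcp [ 545.896 -208.785  158.483] finger -1.0 tilt [-0.  0.] F [ 0.317 -0.186 -4.753] gap 44.420504352252124 gf 92.89745807647705
turn z units 0.0011 | shift after turn [-0.07  -0.048  3.487] | before [-0.07  -0.048  3.487] q [-0.56  0.57  1.61  0.    0.97 -0.54]
```

```bash
python3 -m crank '-0.07 -0.048 0.5 0 0 0;0 0 0.9 0 0 0;0 0 0.9 0 0 0;0 0 0.7 0 0 0;0 0 0.3 0 0 0'
python3 -m crank '0 0 0.1 0 0 0;0 0 0 0 0 0;0 0 0 0 0 0;0 0 0.03 0 0 0;0 0 0 0 0 0'
python3 go.py 543.9 -211.5 17.1 -1.1
```

```text
t: 25.0
tcp_pos: [0.5425, -0.211, 0.0239]
tool_rot: [0.713, 0.701, -0.001, -0.002]
force: [-0.3, 0.5, -3.7]
finger_gap: 0.528
gripper_force: 92.7
t: 25.5
tcp_pos: [0.5442, -0.2132, 0.0224]
tool_rot: [0.714, 0.7, 0.0, 0.001]
force: [-0.3, -0.5, -4.2]
finger_gap: 0.52
gripper_force: 92.7
t 25.5 tcp [ 544.228 -213.168   22.373] finger -1.1 tilt [ 0.002 -0.001] F [-0.339 -0.468 -4.204] gap 44.19559245569893 gf 92.6742696762085
turn z units 0.0 | shift after turn [ 0.042 -0.009  0.132] | before [ 0.042 -0.009  0.132] q [-0.56  0.78  1.68 -0.    0.69 -0.55]
```

```bash
python3 -m crank '0 0 0.04 0 0 0;0 0 0.04 0 0 0;0 0 0.03 0 0 0;0 0 0 0 0 0;0 0 0 0 0 0'
python3 -m crank '0 0 0.03 0 0 0;0 0 0 0 0 0;0 0 0 0 0 0;0 0 0 0 0 0;0 0 0 0 0 0'
```

```text
t: 26.0
tcp_pos: [0.5436, -0.2128, 0.0171]
tool_rot: [0.714, 0.7, -0.0, 0.0]
force: [-0.6, 0.7, -0.4]
finger_gap: 0.524
gripper_force: 93.4
t: 26.5
tcp_pos: [0.5436, -0.2128, 0.0171]
tool_rot: [0.714, 0.7, -0.0, 0.0]
force: [-2.2, 1.3, 7.8]
finger_gap: 0.528
gripper_force: 94.5
```

```bash
python3 -m crank '0 0 -0.04 0 0 0;0 0 0 0 0 0;0 0 0 0 0 0;0 0 0 0 0 0;0 0 0 0 0 0' 1
python3 -m crank '0 0 -0.5 0 0 0;0 0 -1 0 0 0;0 0 -1 0 0 0;0 0 -1 0 0 0;0 0 -0.5 0 0 0'
python3 -m crank '0 0 0 0 0 0;0 0 0 0 0 0;0 0 0 0 0 0;0 0 0 0 0 0;0 0 0 0 0 0' 0
python3 go.py 444.5 252.8 33 -4.8
```

```text
t: 27.0
tcp_pos: [0.5437, -0.2128, 0.0171]
tool_rot: [0.714, 0.7, -0.0, -0.0]
force: [0.3, 0.3, -0.6]
finger_gap: 1.0
gripper_force: 0.0
t: 27.5
tcp_pos: [0.5451, -0.2136, 0.1809]
tool_rot: [0.714, 0.7, 0.001, 0.003]
force: [0.9, 0.1, -0.1]
finger_gap: 0.999
gripper_force: 0.0
t: 28.0
tcp_pos: [0.543, -0.2125, 0.1759]
tool_rot: [0.714, 0.7, -0.0, -0.001]
force: [-0.5, -0.9, 0.0]
finger_gap: 0.502
gripper_force: 0.0
t 28.0 tcp [ 543.04  -212.457  175.929] finger -1.1 tilt [-0.002  0.001] F [-0.525 -0.868  0.02 ] gap 42.69750602613099 gf 0.0
turn z units 0.0411 | shift after turn [11.38  -3.42   3.595] | before [11.577 -2.679  3.595] q [-0.56  0.54  1.59 -0.    1.01 -0.55]
```

```bash
python3 -m crank '0 0 0 0 0 0.0411;0.5 -0.15 0 0 0 0;0.9 -0.27 0 0 0 0;0.9 -0.27 0 0 0 0;0.9 -0.27 0 0 0 0'
python3 -m crank '0.9 -0.27 0 0 0 0;0.9 -0.27 0 0 0 0;0.9 -0.27 0 0 0 0;0.9 -0.27 0 0 0 0;0.9 -0.27 0 0 0 0'
python3 -m crank '0.9 -0.27 0 0 0 0;0.9 -0.27 0 0 0 0;0.9 -0.27 0 0 0 0;0.6 -0.18 0 0 0 0;0.28 -0.09 0 0 0 0'
python3 -m crank '0.1 -0.04 0 0 0 0;0 0 0 0 0 0;0 0 0 0 0 0;0 0 0 0 0 0;0 0 0 0 0 0'
python3 go.py 444.5 252.8 33 -4.8
python3 - <<'E'
from meas import *
s=snap('top');w=cloud(s);
for b in ((382,140,432,215),):
    P=zsel(w,b,.042,.07); P=P[(abs(P[:,0]-.543)<.05)&(abs(P[:,1]+.213)<.045)]; print('tr',rect(P))
P=zsel(w,(418,165,466,218),.052,.068);print('fan',rect(P))
E
```

```text
t: 28.5
tcp_pos: [0.5146, -0.0796, 0.1768]
tool_rot: [0.736, 0.677, -0.0, -0.001]
force: [-0.1, -0.1, 0.1]
finger_gap: 0.499
gripper_force: 0.0
t: 29.0
tcp_pos: [0.4754, 0.1042, 0.177]
tool_rot: [0.736, 0.677, -0.0, -0.001]
force: [1.0, -0.3, -0.2]
finger_gap: 0.502
gripper_force: 0.0
t: 29.5
tcp_pos: [0.444, 0.2506, 0.177]
tool_rot: [0.735, 0.678, -0.001, -0.001]
force: [0.8, 0.0, 0.4]
finger_gap: 0.499
gripper_force: 0.0
t: 30.0
tcp_pos: [0.4453, 0.2514, 0.1773]
tool_rot: [0.737, 0.676, -0.0, 0.0]
force: [-0.5, 0.6, 0.2]
finger_gap: 0.501
gripper_force: 0.0
t 30.0 tcp [445.333 251.42  177.311] finger -4.89 tilt [-0. -0.] F [-0.496  0.63   0.172] gap 42.601129332787046 gf 0.0
turn z units -0.001 | shift after turn [ 0.033 -0.023  3.608] | before [ 0.033 -0.023  3.608] q [ 0.3   0.45  1.77 -0.    0.92  0.38]
tr (array([ 541.8, -206.6]), array([95.1, 75.8]), 0.1)
fan (array([ 545.2, -278. ]), array([92.5, 50.5]), 86.9)
```

```bash
python3 -m crank '0.033 -0.02 0.6 0 0 0;0 0 0.9 0 0 0;0 0 0.9 0 0 0;0 0 0.7 0 0 0;0 0 0.3 0 0 0'
python3 -m crank '0 0 0.2 0 0 0;0 0 0 0 0 0;0 0 0 0 0 0;0 0 0 0 0 0;0 0 0 0 0 0'
python3 -m crank '0 0 0 0 0 0;0 0 0 0 0 0;0 0 0 0 0 0;0 0 0 0 0 0;0 0 0 0 0 0' -1 30
python3 go.py 444.5 252.8 33 -4.8
python3 - <<'E'
from meas import *
s=snap('scene')
p=cv2.projectPoints(telemetry.sense()['tcp_pos'].reshape(1,3),s['rvec'],s['tvec'],s['camera_matrix'],None)[0].ravel();print(p)
u,v=p.astype(int);u0=u-50;v0=v-45
cv2.imwrite('pics/a5.png',cv2.resize(s['image'][v0:v0+75,u0:u0+100,::-1],(800,600),interpolation=cv2.INTER_CUBIC))
E
```

```text
t: 30.55
tcp_pos: [0.4431, 0.2528, 0.039]
tool_rot: [0.736, 0.677, -0.002, -0.001]
force: [0.4, 0.7, -0.4]
finger_gap: 0.499
gripper_force: 0.0
t: 31.05
tcp_pos: [0.445, 0.254, 0.0344]
tool_rot: [0.736, 0.677, 0.001, 0.0]
force: [0.2, 0.5, 0.6]
finger_gap: 0.5
gripper_force: 0.0
t: 31.55
tcp_pos: [0.4462, 0.2538, 0.0337]
tool_rot: [0.736, 0.677, 0.002, 0.001]
force: [5.1, -3.0, 0.3]
finger_gap: 0.102
gripper_force: 29.3
t 31.55 tcp [446.214 253.77   33.664] finger -4.8 tilt [0.004 0.001] F [ 5.087 -3.047  0.267] gap 8.659167395581083 gf 29.272538423538208
turn z units 0.0 | shift after turn [-0.028 -0.041  0.016] | before [-0.028 -0.041  0.016] q [ 0.3   0.71  1.86 -0.    0.57  0.38]
[372.02934727 188.74521457]
```

View pics/a5.png

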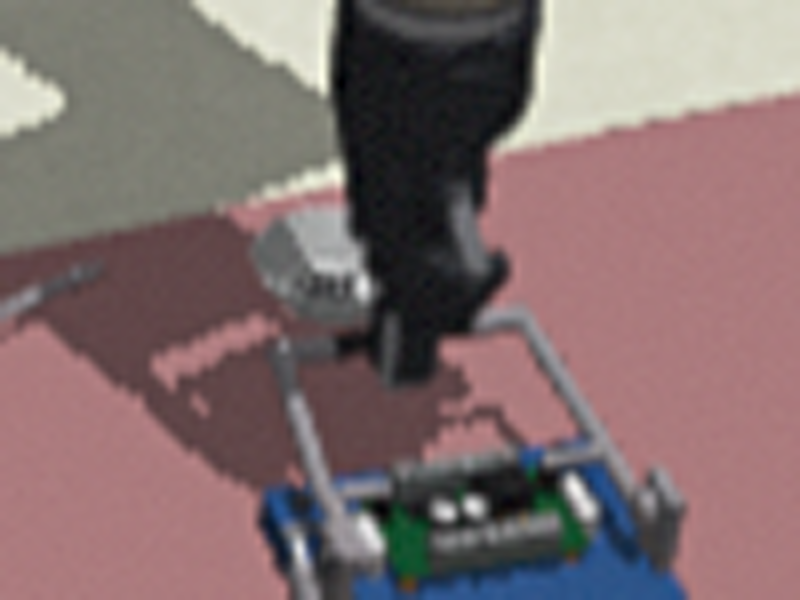

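The frame's bar is gripped in the middle of its black section (crop (400,340)); the rails lie over the board. Lifting along the hinge arc.

```bash
python3 -m crank '0 0.085 -0.474 0 0 0;0 0.166 -0.452 0 0 0;0 0.242 -0.416 0 0 0;0 0.311 -0.368 0 0 0;0 0 0 0 0 0'
python3 go.py 444.5 252.8 33 -4.8
python3 -m crank '0 0.37 -0.308 0 0 0;0 0.418 -0.24 0 0 0;0 0.453 -0.163 0 0 0;0 0.474 -0.082 0 0 0;0 0 0 0 0 0'
python3 go.py 444.5 252.8 33 -4.8
```

```text
t: 32.1
tcp_pos: [0.475, 0.2511, 0.1021]
tool_rot: [0.736, 0.677, -0.001, -0.001]
force: [-1.5, 2.7, -2.7]
finger_gap: 0.098
gripper_force: 29.7
t 32.1 tcp [475.042 251.114 102.128] finger -4.86 tilt [-0.003  0.   ] F [-1.469  2.675 -2.7  ] gap 8.31089199734386 gf 29.6744441986084
turn z units -0.0006 | shift after turn [-0.022 -0.758  1.731] | before [-0.023 -0.758  1.731] q [0.28 0.6  1.76 0.   0.78 0.36]
t: 32.6
tcp_pos: [0.5463, 0.245, 0.1355]
tool_rot: [0.736, 0.677, 0.001, 0.001]
force: [-2.4, -2.9, 14.6]
finger_gap: 0.101
gripper_force: 33.1
t 32.6 tcp [546.271 245.035 135.497] finger -4.79 tilt [ 0.003 -0.   ] F [-2.382 -2.869 14.64 ] gap 8.559210071527012 gf 33.0905681848526
turn z units 0.0002 | shift after turn [-0.019 -2.56   2.554] | before [-0.019 -2.56   2.554] q [ 0.24  0.61  1.59 -0.    0.94  0.32]
```

```bash
python3 -m crank '0 0.481 -0.04 0 0 0;0 0.473 0.085 0 0 0;0 0.452 0.166 0 0 0;0 0 0 0 0 0;0 0 0 0 0 0'
python3 go.py 444.5 252.8 33 -4.8
```

```text
t: 33.1
tcp_pos: [0.6009, 0.2403, 0.1247]
tool_rot: [0.736, 0.677, 0.0, 0.0]
force: [1.6, -1.9, 1.4]
finger_gap: 0.102
gripper_force: 33.0
t 33.1 tcp [600.904 240.347 124.672] finger -4.79 tilt [ 0.001 -0.   ] F [ 1.614 -1.941  1.389] gap 8.640307935630956 gf 33.01098704338074
turn z units 0.0001 | shift after turn [-0.016 -3.925  2.288] | before [-0.016 -3.925  2.288] q [ 0.21  0.68  1.46 -0.    0.99  0.29]
```

Now release, rise and look.

```bash
python3 -m crank '0 0 0 0 0 0;0 0 0 0 0 0;0 0 0 0 0 0;0 0 0 0 0 0;0 0 0 0 0 0' 0
python3 -m crank '0 0 -0.5 0 0 0;0 0 -0.8 0 0 0;0 0 -0.8 0 0 0;0 -0.5 0 0 0 0;0 -0.7 0 0 0 0'
python3 -m crank '0 -0.9 0 0 0 0;0 -0.9 0 0 0 0;0 -0.9 0 0 0 0;0 0 0 0 0 0;0 0 0 0 0 0' 1
python3 - <<'E'
from meas import *
s=snap('scene')
cv2.imwrite('pics/a6.png',cv2.resize(s['image'][130:250,300:460,::-1],(800,600),interpolation=cv2.INTER_CUBIC))
s=snap('top');im=s['image'].astype(int);w=cloud(s)
v,u=np.nonzero(((im[...,1]>im[...,0]+20)&(im[...,1]>im[...,2]+10))[185:220,195:250]);print('board',rect(plane(s,u+195,v+185,.028)),len(u))
q=w[150:200,180:270].reshape(-1,3);q=q[(q[:,2]>.1)&(q[:,2]<.17)];print(len(q),q.mean(0))
q=w[140:240,380:480].reshape(-1,3)
for n,cx,cy,z0,z1 in(('tr',.544,-.213,.05,.065),('fan',.544,-.299,.052,.068)):
    k=q[(abs(q[:,0]-cx)<.042)&(abs(q[:,1]-cy)<.042)&(q[:,2]>z0)&(q[:,2]<z1)];print(n,rect(k))
E
python3 go.py 529.7 245.2 20 -4.5
```

```text
t: 33.6
tcp_pos: [0.6008, 0.2407, 0.125]
tool_rot: [0.736, 0.677, 0.0, 0.0]
force: [2.4, 0.0, -1.1]
finger_gap: 0.5
gripper_force: 1.2
t: 34.1
tcp_pos: [0.5535, 0.2446, 0.2105]
tool_rot: [0.736, 0.677, 0.001, 0.0]
force: [-0.7, -0.2, 0.3]
finger_gap: 0.503
gripper_force: 0.0
t: 34.6
tcp_pos: [0.4442, 0.2538, 0.2094]
tool_rot: [0.736, 0.677, -0.0, -0.0]
force: [0.2, 0.8, -0.1]
finger_gap: 1.006
gripper_force: 0.0
board (array([530.1, 245.6]), array([74.5, 47. ]), 85.4) 294
312 [0.61458622 0.23596227 0.12938698]
tr (array([ 544.5, -214.5]), array([60.6, 46.5]), 88.8)
fan (array([ 544.5, -298.6]), array([50.8, 50.7]), 88.3)
t 34.7 tcp [446.343 253.796 209.411] finger -4.8 tilt [0.001 0.   ] F [0.049 0.337 0.068] gap 84.5849778669682 gf 0.0
turn z units -0.0034 | shift after turn [-0.053  2.088  4.738] | before [-0.042  2.088  4.738] q [ 0.3   0.41  1.73 -0.    1.    0.38]
```

View pics/a6.png

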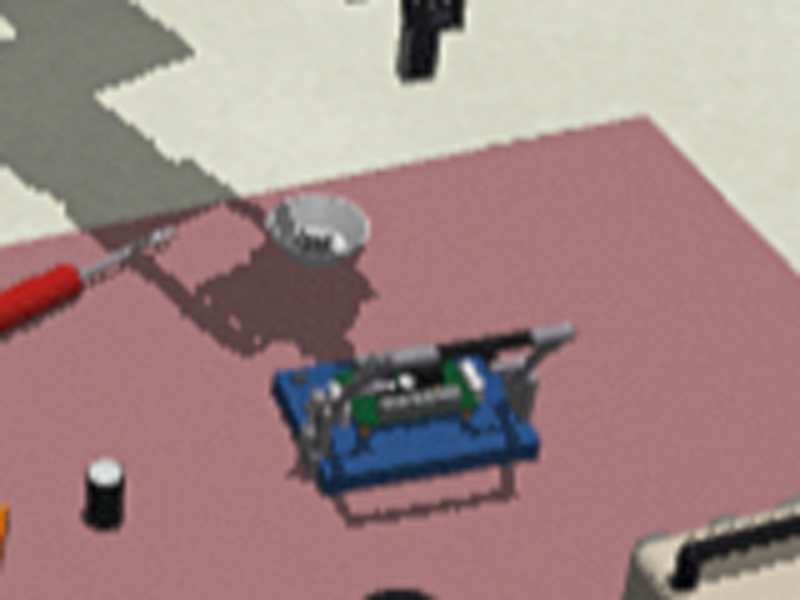

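The frame stays open, with its bar leaning back at crop (500,340). The board is free. Picking it up.

```bash
python3 -m crank '-0.04 0.5 0 0 0 -0.003;0 0.8 0 0 0 0;0 0.78 0 0 0 0;0 0 0 0 0 0;0 0 0 0 0 0' 0.7
python3 -m crank '0 0 0.7 0 0 0;0 0 0.9 0 0 0;0 0 0.9 0 0 0;0 0 0.9 0 0 0;0 0 0.6 0 0 0'
python3 -m crank '0 0 0.3 0 0 0;0 0 0.15 0 0 0;0 0 0 0 0 0;0 0 0 0 0 0;0 0 0 0 0 0'
python3 go.py 530.1 245.4 20 -4.6
```

```text
t: 35.2
tcp_pos: [0.5292, 0.2448, 0.2084]
tool_rot: [0.735, 0.678, -0.0, -0.0]
force: [-0.7, -0.8, -0.3]
finger_gap: 0.847
gripper_force: 0.0
t: 35.7
tcp_pos: [0.5257, 0.245, 0.0467]
tool_rot: [0.734, 0.679, -0.002, -0.001]
force: [-0.4, 0.6, 0.2]
finger_gap: 0.85
gripper_force: 0.0
t: 36.2
tcp_pos: [0.529, 0.2456, 0.0324]
tool_rot: [0.734, 0.679, 0.001, 0.001]
force: [0.3, -0.4, -0.1]
finger_gap: 0.849
gripper_force: 0.0
t 36.2 tcp [529.019 245.644  32.37 ] finger -4.52 tilt [0.003 0.001] F [ 0.301 -0.443 -0.124] gap 72.16443397197745 gf 0.0
turn z units 0.0009 | shift after turn [-0.004  0.027  0.309] | before [-0.004  0.027  0.309] q [0.24 0.76 1.68 0.   0.7  0.32]
```

```bash
python3 -m crank '0 0.02 0.15 0 0 0;0 0 0.13 0 0 0;0 0 0 0 0 0;0 0 0 0 0 0;0 0 0 0 0 0'
python3 -m crank '0 0 0 0 0 0;0 0 0 0 0 0;0 0 0 0 0 0;0 0 0 0 0 0;0 0 0 0 0 0' -1 40
python3 -m crank '0 0 0 0 0 0;0 0 0 0 0 0;0 0 0 0 0 0;0 0 0 0 0 0;0 0 0 0 0 0'
python3 go.py 540.7 -383 50 -1.3
python3 -m crank '0 0 -0.2 0 0 0;0 0 -0.4 0 0 0;0 0 -0.7 0 0 0;0 0 -0.9 0 0 0;0 0 -0.9 0 0 0'
python3 -m crank '0 0 -0.9 0 0 0;0 0 -0.5 0 0 0;0 0 0 0 0 0;0 0 0 0 0 0;0 0 0 0 0 0'
python3 go.py 540.7 -383 50 -1.3
python3 - <<'E'
from meas import *
s=snap('scene')
p=cv2.projectPoints(telemetry.sense()['tcp_pos'].reshape(1,3),s['rvec'],s['tvec'],s['camera_matrix'],None)[0].ravel()
u,v=p.astype(int);u0=u-60;v0=v-40
cv2.imwrite('pics/a7.png',cv2.resize(s['image'][v0:v0+90,u0:u0+120,::-1],(800,600),interpolation=cv2.INTER_CUBIC))
E
```

```text
t: 36.7
tcp_pos: [0.5289, 0.2453, 0.0197]
tool_rot: [0.734, 0.679, -0.0, -0.0]
force: [0.2, 0.0, -1.1]
finger_gap: 0.849
gripper_force: 0.0
t: 37.2
tcp_pos: [0.5291, 0.2453, 0.0201]
tool_rot: [0.734, 0.679, 0.0, 0.0]
force: [-0.0, 0.2, 3.8]
finger_gap: 0.575
gripper_force: 41.6
t: 37.7
tcp_pos: [0.5291, 0.2454, 0.0201]
tool_rot: [0.734, 0.679, 0.0, 0.0]
force: [0.4, -0.4, 5.0]
finger_gap: 0.579
gripper_force: 41.8
t 37.7 tcp [529.139 245.365  20.111] finger -4.52 tilt [0.001 0.   ] F [ 0.388 -0.357  4.965] gap 49.194092572738825 gf 41.80064722895622
turn z units -0.0358 | shift after turn [-15.698   0.646  -0.749] | before [-15.637   1.528  -0.749] q [ 0.24  0.78  1.68 -0.    0.68  0.32]
t: 38.2
tcp_pos: [0.528, 0.245, 0.1443]
tool_rot: [0.734, 0.679, -0.001, -0.001]
force: [0.4, 0.7, -0.2]
finger_gap: 0.574
gripper_force: 41.5
t: 38.7
tcp_pos: [0.5275, 0.2449, 0.198]
tool_rot: [0.734, 0.679, -0.002, -0.001]
force: [-0.5, 0.0, -1.0]
finger_gap: 0.579
gripper_force: 41.5
t 38.7 tcp [527.53  244.9   198.023] finger -4.53 tilt [-0.004 -0.001] F [-0.518  0.034 -0.964] gap 49.256490663437695 gf 41.54996953904629
turn z units -0.0359 | shift after turn [-15.682   0.699   3.714] | before [-15.618   1.582   3.714] q [ 0.24  0.51  1.58 -0.    1.06  0.32]
```

View pics/a7.png

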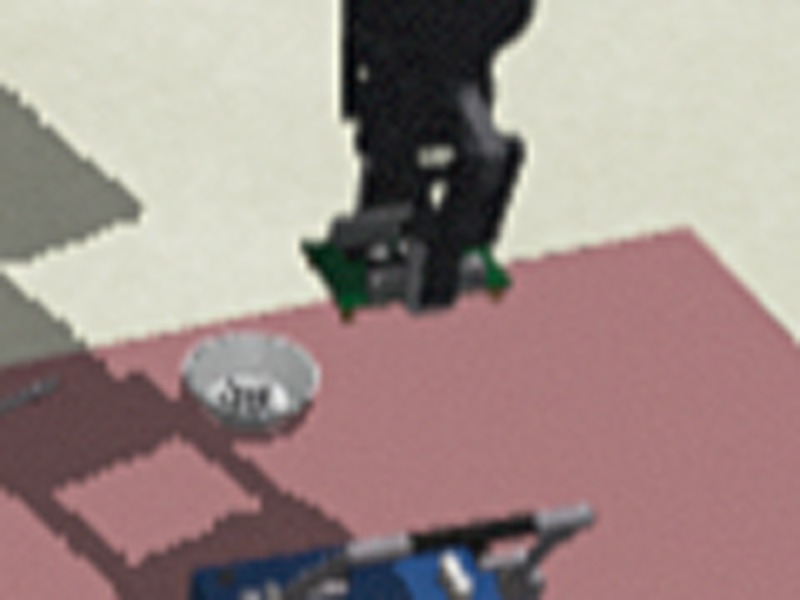

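The board (410,270 in the crop) hangs level in the gripper, and the frame is still open. Carrying it to the posts' side.

```bash
python3 -m crank '0 0 0 0 0 -0.0359;-0.4 0.02 0 0 0 0;-0.8 0.03 0 0 0 0;-0.9 0.04 0 0 0 0;-0.9 0.04 0 0 0 0'
python3 -m crank '-0.9 0.04 0 0 0 0;-0.9 0.04 0 0 0 0;-0.9 0.04 0 0 0 0;-0.9 0.04 0 0 0 0;-0.9 0.04 0 0 0 0'
python3 -m crank '-0.9 0.04 0 0 0 0;-0.9 0.04 0 0 0 0;-0.9 0.04 0 0 0 0;-0.9 0.04 0 0 0 0;-0.9 0.04 0 0 0 0'
python3 -m crank '-0.9 0.04 0 0 0 0;-0.9 0.04 0 0 0 0;-0.9 0.04 0 0 0 0;-0.6 0.02 0 0 0 0;-0.3 0.01 0 0 0 0'
python3 -m crank '-0.08 0 0.2 0 0 0;0 0 0.7 0 0 0;0 0 0.7 0 0 0;0 0 0.4 0 0 0;0 0 0 0 0 0'
python3 go.py 541 -383 20 -1.3
```

```text
t: 39.25
tcp_pos: [0.5305, 0.1232, 0.1987]
tool_rot: [0.715, 0.699, -0.001, -0.001]
force: [0.5, 0.9, -1.5]
finger_gap: 0.574
gripper_force: 41.5
t: 39.75
tcp_pos: [0.5341, -0.0573, 0.1989]
tool_rot: [0.716, 0.698, -0.001, -0.001]
force: [0.1, 0.1, -0.7]
finger_gap: 0.575
gripper_force: 41.5
t: 40.25
tcp_pos: [0.5378, -0.2372, 0.1987]
tool_rot: [0.716, 0.698, -0.0, -0.001]
force: [0.3, -0.1, 0.2]
finger_gap: 0.577
gripper_force: 41.5
t: 40.75
tcp_pos: [0.5404, -0.3822, 0.1985]
tool_rot: [0.716, 0.698, -0.0, -0.001]
force: [-0.4, 0.4, -0.5]
finger_gap: 0.574
gripper_force: 41.5
t: 41.25
tcp_pos: [0.5396, -0.3789, 0.1159]
tool_rot: [0.715, 0.699, 0.0, -0.005]
force: [0.6, -0.1, -0.8]
finger_gap: 0.577
gripper_force: 41.5
t 41.25 tcp [ 539.637 -378.855  115.934] finger -1.25 tilt [-0.006  0.007] F [ 0.579 -0.078 -0.78 ] gap 49.03390399035234 gf 41.53178729116917
turn z units 0.0006 | shift after turn [-0.118  0.052  2.397] | before [-0.118  0.052  2.397] q [-0.78  0.71  1.43  0.    1.01 -0.76]
```

```bash
python3 -m crank '0 0 0.5 0 0 0;0 0 0.8 0 0 0;0 0 0.6 0 0 0;0 0 0.3 0 0 0;0 0 0 0 0 0'
python3 -m crank '0 0 0.1 0 0 0;0 0 0 0 0 0;0 0 0 0 0 0;0 0 0 0 0 0;0 0 0 0 0 0'
python3 go.py 541 -383 12 -1.3
```

```text
t: 41.75
tcp_pos: [0.5412, -0.381, 0.0305]
tool_rot: [0.715, 0.699, 0.0, -0.002]
force: [-0.5, 0.1, -1.4]
finger_gap: 0.577
gripper_force: 41.5
t: 42.25
tcp_pos: [0.5422, -0.3827, 0.0285]
tool_rot: [0.715, 0.699, 0.0, 0.001]
force: [-0.1, -0.1, -0.8]
finger_gap: 0.574
gripper_force: 41.5
t 42.25 tcp [ 542.16  -382.663   28.463] finger -1.3 tilt [ 0.001 -0.001] F [-0.078 -0.141 -0.792] gap 48.74882315708062 gf 41.542994007468224
turn z units -0.0 | shift after turn [-0.009 -0.029  0.412] | before [-0.009 -0.029  0.412] q [-0.78  0.83  1.46  0.    0.85 -0.76]
```

```bash
python3 -m crank '0 0 0.15 0 0 0;0 0 0.15 0 0 0;0 0 0.05 0 0 0;0 0 0 0 0 0;0 0 0 0 0 0'
python3 -m crank '0 0 0.04 0 0 0;0 0 0 0 0 0;0 0 0.03 0 0 0;0 0 0 0 0 0;0 0 0 0 0 0'
```

```text
t: 42.75
tcp_pos: [0.5418, -0.3823, 0.0135]
tool_rot: [0.715, 0.699, -0.0, -0.0]
force: [-0.5, 0.5, -0.7]
finger_gap: 0.575
gripper_force: 41.5
t: 43.25
tcp_pos: [0.5421, -0.3825, 0.0121]
tool_rot: [0.715, 0.699, -0.0, 0.0]
force: [-1.8, 2.1, 5.6]
finger_gap: 0.573
gripper_force: 42.2
```

Contact with the floor. Release, withdraw and check.

```bash
python3 -m crank '0 0 -0.03 0 0 0;0 0 0 0 0 0;0 0 0 0 0 0;0 0 0 0 0 0;0 0 0 0 0 0' 1
python3 -m crank '0 0 -0.4 0 0 0;0 0 -1 0 0 0;0 0 -1 0 0 0;0 0 -1 0 0 0;0 0 -1 0 0 0'
python3 -m crank '0.9 0 0 0 0 0;0.9 0 0 0 0 0;0.9 0 0 0 0 0;0.9 0 0 0 0 0;0.9 0 0 0 0 0'
python3 -m crank '0.9 0 0 0 0 0;0.9 0 0 0 0 0;0.9 0 0 0 0 0;0.9 0 0 0 0 0;0.9 0 0 0 0 0'
python3 -m crank '0.7 0 0 0 0 0;0.4 0 0 0 0 0;0 0 0 0 0 0;0 0 0 0 0 0;0 0 0 0 0 0'
python3 - <<'E'
from meas import *
s=snap('top');im=s['image'].astype(int);w=cloud(s)
cv2.imwrite('pics/a8.png',np.hstack([cv2.resize(s['image'][130:250,360:520,::-1],(480,360)),cv2.resize(s['image'][160:250,170:250,::-1],(320,360))]))
v,u=np.nonzero(((im[...,1]>im[...,0]+20)&(im[...,1]>im[...,2]+10))[160:230,440:510]);print('board',rect(plane(s,u+440,v+160,.020)),len(u))
q=w[140:240,380:500].reshape(-1,3)
for n,cx,cy,z0,z1 in(('tr',.544,-.213,.05,.065),('fan',.544,-.299,.052,.068),('hs',.544,-.299,.03,.046),('boardtop',.541,-.383,.024,.038)):
    k=q[(abs(q[:,0]-cx)<.042)&(abs(q[:,1]-cy)<.042)&(q[:,2]>z0)&(q[:,2]<z1)];print(n,rect(k))
q=w[150:200,180:270].reshape(-1,3);q=q[(q[:,2]>.1)&(q[:,2]<.17)];print('bar',len(q),q.mean(0))
E
python3 go.py 541 -383 12 -1.3
```

```text
t: 43.75
tcp_pos: [0.5418, -0.3823, 0.012]
tool_rot: [0.715, 0.699, 0.0, -0.0]
force: [0.1, 0.3, -0.4]
finger_gap: 1.0
gripper_force: 0.0
t: 44.25
tcp_pos: [0.5418, -0.3823, 0.1911]
tool_rot: [0.715, 0.699, 0.0, 0.001]
force: [0.6, -0.0, 0.3]
finger_gap: 1.001
gripper_force: 0.0
t: 44.75
tcp_pos: [0.5459, -0.2011, 0.1896]
tool_rot: [0.715, 0.699, 0.0, 0.001]
force: [0.2, 0.6, 1.1]
finger_gap: 0.996
gripper_force: 0.0
t: 45.25
tcp_pos: [0.5501, -0.0211, 0.1895]
tool_rot: [0.715, 0.699, 0.0, 0.001]
force: [-1.3, 0.5, 0.2]
finger_gap: 1.0
gripper_force: 0.0
t: 45.75
tcp_pos: [0.5513, 0.0201, 0.1884]
tool_rot: [0.716, 0.699, -0.0, 0.0]
force: [0.3, -0.5, 0.5]
finger_gap: 0.998
gripper_force: 0.0
board (array([ 542.1, -381.8]), array([74.8, 44.9]), 89.0) 277
tr (array([ 544.6, -214.5]), array([60.5, 46.2]), 88.8)
fan (array([ 544.7, -298.5]), array([50.6, 50.7]), 88.8)
hs (array([ 543.5, -299.3]), array([59.6, 49.9]), 89.6)
boardtop (array([ 542.1, -381. ]), array([68.6, 47.7]), 88.9)
bar 310 [0.61481429 0.23586622 0.12969326]
t 45.8 tcp [551.285  20.094 188.286] finger -1.39 tilt [ 0. -0.] F [-1.223 -0.767 -0.436] gap 85.47412701375319 gf 0.0
turn z units -0.001 | shift after turn [-10.079  -0.03    4.412] | before [-10.079  -0.013   4.412] q [-0.17  0.49  1.66 -0.    0.99 -0.14]
```

View pics/a8.png

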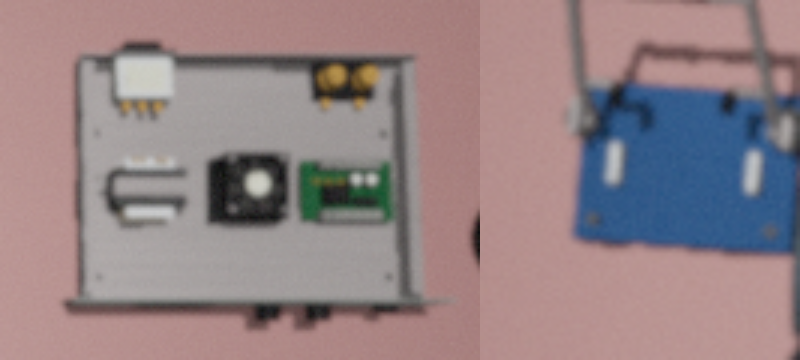

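All parts stand in one square row: transformer at (148,188), heat sink with fan at (250,187), board at (346,192). Each is within about 2–3 mm of target, and the frame is open. Handing in.

```bash
python3 -c "
from station import manip; print(manip.sign_off())"
```

```text
the job is handed in; nothing more can be done
None
```

The job is handed in: the last camera check showed the heat sink with the fan on top, the transformer and the board in a square row, each within about 3 mm of target, and the hold-down frame open; no verdict came back at sign-off.

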